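# Hold a battery pack ready above its cradle

### The job

The round battery pack must be held for me over its cradle in the opened speaker shell while I plug in its lead. First roll the pack along the bench until the metal lug on its end is at the top, then pick it up like that, carry it over the drive rack without touching the rack, and finish still holding it in the air about 15 mm clear above the shell's rim: level, centred over and in line with the cradle, lug on top and at the end with the notched bulkhead. Do not touch the shell or disturb the other things on the bench; the job ends while you hold the pack still there, do not lower it in or let go.

Things in the scene. Friction and masses are not known exactly. Their poses are not given: they have to be found in the camera images.
- pack_center (a point): Centre of the loose battery pack: grey cylinder, 48 mm diameter, 110 mm long, about 0.3 kg, lying on the bench with its centre 24 mm up; pushed gently sideways it rolls without slipping. Its y axis is the cylinder's axis, towards the end with the lug; its x axis points radially through the lug (at the start level and away from the robot, so a quarter turn is needed; x straight up = lug on top).
- pack_lug (a point): Centre of the pack's metal lug: block 20 (radial) x 14 x 16 mm, standing 16 mm out of the pack's +y end face, off-centre; this point is 63 mm from the pack's centre along its y and 12 mm off its axis along its x. It stays within the pack's outline and does not hinder rolling. Axes as the pack's.
- shell_mouth (a point): Middle of the open mouth of the speaker shell, at its rim, 50 mm above the bench; the pack belongs centred on this point, along y. z is up. Grey tray, fixed, 240 mm long (y), 100 wide (x); the cradle lies between bulkheads at y = -62 and +62 mm, 2 mm below the rim. The +y one has a notch 22 mm wide for the lug, and a circuit board beyond it; beyond the other is a round loudspeaker magnet.
- rack_top (a point): Middle of the top of the drive rack, 112 mm above the bench: a tray fixed to the bench, 300 mm long (its x) x 84 mm wide (its y), with a row of laptop drives standing on edge, the highest reaching 112 mm above the bench. It stands between the pack and the shell.
- pack: The battery pack as a whole (same origin and axes as its centre).
- shell: The speaker shell; its origin is the centre of its underside on the bench, same axes as its mouth.
- rack: The drive rack; its origin is the centre of its underside on the bench.
- can: Bystander: upright spray can, 52 mm in diameter, 150 mm high, loose; origin under its centre.
- brick: Bystander: black power brick 50 x 105 x 30 mm, loose; origin under its centre.
- driver: Bystander: screwdriver lying on the bench, loose.
- reel: Bystander: reel ring 76 mm in diameter, 20 mm high, lying flat, loose; origin under its centre.

How it is judged (in metres and radians):
On the way, in this order (a step that is already met when the one before it is completed fails the run):
1. The pack has been rolled along the bench so that its lug is on top (within 17 degrees), the pack still lying on the bench (angle between pack_center's own x axis and vertical below 0.3 rad and height (world z) of pack_center below 0.029 m and distance of pack_center from where it was at the start of the episode above 0.012 m), for 0.2 s.
2. The pack, clear of the rack, is above it (z of pack_center in the frame of rack_top above 0.024 m and y of pack_center in the frame of rack_top between -0.05 and 0.05 m and x of pack_center in the frame of rack_top between -0.17 and 0.17 m).
At the end, for the whole second after the job is handed in: The pack is held still by the gripper alone, underside 5 to 25 mm above the shell's rim, centre within 12 mm of the cradle's centre from above, axis level (8.5 deg) and in line with the cradle (9 deg), lug on top (15 deg) and at the notched end; nothing touches the shell (angle between pack_center's own x axis and vertical below 0.26 rad and angle between pack_center's own y axis and vertical between 1.4208 and 1.7208 rad and horizontal distance between pack_center and shell_mouth below 0.012 m and angle between the y axis of pack_center and the y axis of shell_mouth, either way round below 0.16 rad and y of pack_lug in the frame of shell_mouth above 0.045 m and z of pack_center in the frame of shell_mouth between 0.029 and 0.049 m and contact force between pack and the fingers above 1 N and contact force between each of pack, the arm, the fingers and shell below 0.1 N and contact force between pack and rack below 0.1 N and linear speed of pack below 0.02 m/s and angular speed of pack below 0.15 rad/s); the arm keeps its last pose, push and grip.
It fails at once if The rack is touched (over 1 N) (contact force between any of pack, the fingers, the arm and rack above 1 N).
It fails at once if The shell is touched (over 1 N) (contact force between any of pack, the fingers, the arm and shell above 1 N).
It fails at once if A bystander is moved more than 20 mm (distance of any of can, brick, driver, reel from where it was at the start of the episode above 0.02 m).
It also fails if it takes over 51 s, if anything falls off the work surface, if the arm or the gripper's body presses on something with over 40 N, if the wrist force passes 120 N, or if a joint passes its speed limit or range.

### The arm

A 6-joint arm with a two-finger parallel gripper is mounted at the origin on the work surface. World frame = base frame: x ahead of the robot, y to its left, z up, the work surface at z = 0. Lengths are in m, angles in degrees, forces in N, time in s.
With the tool pointing down it reaches from about 0.275 to 0.825 m from the base axis. Payload 5.2 kg.
Tool frame: the origin (TCP) lies at the very end of the fingers, on their centre line; the grasp point (between the pads) lies 19 mm behind it; y points along the fingers, z is the direction in which the jaws open and shut, and the axes are right-handed (so a half turn about y gives the same grasp; the last joint's range is limited). The gripper opens to 93 mm and grips with 3 to 60 N. Pads are 15 mm wide; open, the fingers measure 128 mm over their backs; the gripper's body (75 mm by 188 mm) begins 65 mm behind the grasp point.
Start: joints at [59.886, 14.817, 87.949, -0, 77.235, -11.62], TCP at [0.174, 0.522, 0.219] pointing down, gripper open.
Joint ranges: [-179.93, 179.93], [-52.35, 119.4], [10.71, 147.94], [-69.91, 249.91], [12.55, 155.21], [-178.61, 178.61]. Speed limits (degrees/s): [147.25, 147.25, 180, 180, 180, 180].

### API

Orientations are given as [roll, pitch, yaw] about the fixed x, y, z axes, in that order (R = Rz(yaw) Ry(pitch) Rx(roll)).
In Python, from bench import * gives the robot as it stands.
- The arm moves only by the tool move_arm, never from a script. Its argument "steps" is a list of rows, each an object of numbers: "tx", "ty", "tz": the shift along the tool's x, y, z in mm; "roll": the turn about the tool's y in degrees. A call has 1 to 20 rows; each row is the pose to reach, as a shift and turn from the pose commanded when the call began, along the tool's axes at that moment; what a row does not reach only later rows make up. A row lasts 1/12 s, in which the tool goes at most 41.7 mm and 7.16 degrees, less where a joint would pass 70% of its speed; a pose out of reach is approached as far as the arm can. A call with a gripper value outside its range is refused whole. "jaw" is the closure, from -1 (fully open) to 1 (shut), set as the call begins (left out, the last holds). The fingers move at their own pace and stop on an object; "grip_force" is the grip in N (left out, the last holds). Time passes only in rows, so rows that repeat a pose let the fingers close. It gives the time, the measured TCP pose, the force and the opening at its end, in the units of the state.
- get_obs(): the state, without advancing time (a new reading comes with each control period).
- get_image(name): name is "side" or "top"; returns a dict with "img" (400x640x3 uint8, red, green, blue), "depth" (400x640 float32, m along the optical axis (not along the pixel's ray), 0 where there is no reading), "camera_matrix" (3x3 intrinsics, pixels), "cam_to_world" (4x4, takes a point from camera to world coordinates). Camera axes: x right, y up, looking along -z (the intrinsics and any distortion apply to the point x, -y, -z); pixel columns grow to the right and rows downward; lengths in m; the calibration is good to about 2 mm. A picture is of the moment at which its call begins.
- sign_off(): hands the job in, once; it reports no verdict.
The state is a dict: "t": time; "joint_pos": joint angles; "qd": joint speeds; "joint_torque": joint torques, N m; "tool_pos": TCP position; "orientation": TCP orientation; "force": force on the tool from outside, world axes, zero at the start; "wrist_torque": the same for the moment, N m; "finger_gap": opening from 0.0 (shut) to 1.0 (fully open).
Only numpy, scipy, OpenCV 4.12 (cv2) and the standard library are available. Lean on these libraries where they do the work, as an engineer would, in place of code of your own. Each camera call takes 0.05 s, during which the arm holds its last target.

## Working session

There is one attempt and no reset: what is moved stays moved. The work goes in short steps, Python scripts to look and compute and a tool call to move; the robot and the scene stay as the last step left them, time stands still between calls to the robot, and variables do not carry over. Pictures are saved under pics/ and viewed, and the job is handed in when it is done.

Besides the shell and the picture viewer there is one more tool, called after "Emit:" in YAML: its name, and indented under it one key for each argument. move_arm: Moves the arm, as the interface text tells. Its arguments: {"type":"object","properties":{"steps":{"type":"array"},"jaw":{"type":"number"},"grip_force":{"type":"number"}},"required":["steps"]}

```bash
mkdir -p pics; cat > h.py <<'E'
from bench import *
import numpy as np, cv2
def snap(n,f):
    d=get_image(n); cv2.imwrite('pics/'+f,d['img'][:,:,::-1]); np.savez('pics/'+f[:-4]+'.npz',**d); return d
def load(f): return np.load('pics/'+f+'.npz')
def ray(d,u,v,z):
    K=d['camera_matrix'];T=d['cam_to_world'];c=np.linalg.inv(K)@np.array([u,v,1.]);c=np.array([c[0],-c[1],-c[2]])
    r=T[:3,:3]@c;o=T[:3,3];return o+r*(z-o[2])/r[2]
def cloud(d):
    K=d['camera_matrix'];T=d['cam_to_world'];D=d['depth'];v,u=np.mgrid[:400,:640]
    x=(u-K[0,2])/K[0,0]*D;y=(v-K[1,2])/K[1,1]*D
    P=np.stack([x,-y,-D],-1)@T[:3,:3].T+T[:3,3];P[D==0]=np.nan;return P
E
python3 - <<'E'
from h import *
o=get_obs();print(o)
for n in('top','side'):
    d=snap(n,n+'0.png');print(d['camera_matrix'],d['cam_to_world'])
E
```

```text
{'t': 0.0, 'joint_pos': array([ 5.98858826e+01,  1.48593364e+01,  8.80097939e+01,  1.48374085e-03,
        7.72347289e+01, -1.16181181e+01]), 'qd': array([-0.05236363,  0.06931835,  0.1002864 ,  0.03000418, -0.02219395,
       -0.01609484]), 'joint_torque': array([-1.72918728e-03, -4.37305427e+01, -2.83999443e+01,  7.18123326e-02,
        4.12302639e-02, -1.63234986e-04]), 'tool_pos': array([0.17416172, 0.52113126, 0.21782598]), 'orientation': array([-9.01014400e+01,  2.23327942e-02, -1.84963482e+01]), 'force': array([ 0.04607895,  0.40321916, -0.7876852 ]), 'wrist_torque': array([-0.0389422,  0.0261101, -0.0423643]), 'finger_gap': 0.9966836477388775}
[[360.91673494   0.         325.21993189]
 [  0.         360.91673494 196.25460137]
 [  0.           0.           1.        ]] [[-2.66259438e-02  9.77174941e-01 -2.10760989e-01  4.57033004e-01]
 [-9.99645423e-01 -2.60894702e-02  5.32606317e-03  2.12821780e-02]
 [-2.94147076e-04  2.10828069e-01  9.77523114e-01  9.01157373e-01]
 [ 0.00000000e+00  0.00000000e+00  0.00000000e+00  1.00000000e+00]]
[[376.76202969   0.         324.00263931]
 [  0.         376.76202969 196.95175861]
 [  0.           0.           1.        ]] [[ 0.69424212  0.54456384 -0.4706146   0.26044522]
 [-0.71962184  0.53710798 -0.44006753 -0.33822133]
 [ 0.01312599  0.64417796  0.76476301  0.72092682]
 [ 0.          0.          0.          1.        ]]
```

View pics/top0.png

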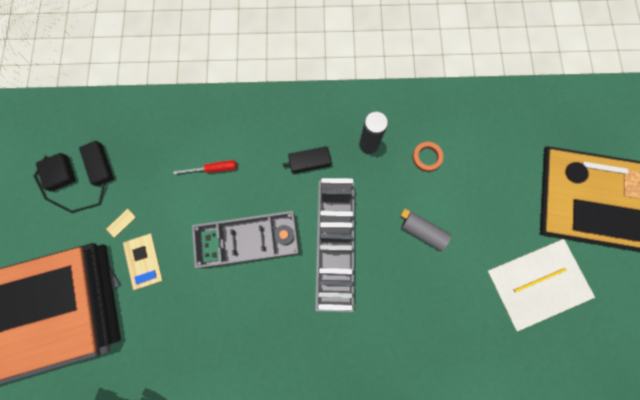

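View pics/side0.png

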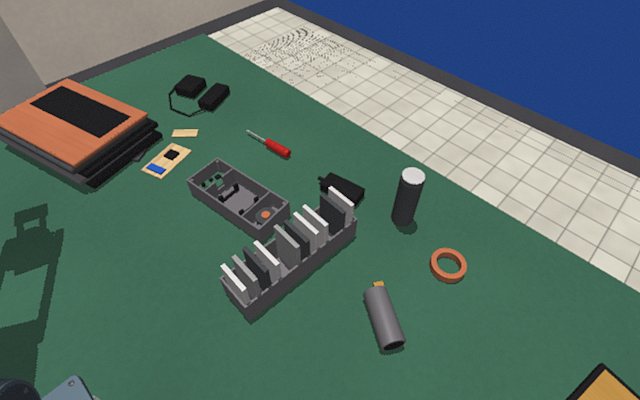

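The top view shows the pack at about (427,230) with its brass lug at (405,214). The rack is at (336,245), the shell at (245,240) with its board end on the left, which is +y, and the can is at (374,130). The side view agrees. Next I measure positions.

```bash
python3 - <<'E'
from h import *
for n in('top0','side0'):
    d=load(n);P=cloud(d);hsv=cv2.cvtColor(d['img'],cv2.COLOR_RGB2HSV)
    notgreen=((hsv[...,1]<90)|(np.abs(hsv[...,0].astype(int)-75)>20))
    print(n,'bench z',np.nanmedian(P[...,2][~notgreen]))
    m=((P[...,2]>0.010)).astype(np.uint8)
    c,l,s,ce=cv2.connectedComponentsWithStats(m)
    for i in range(1,c):
        if s[i,4]>60:
            q=P[l==i]
            if np.nanmean(q[:,0])>1 : continue
            top=np.nanpercentile(q[:,2],98)
            r=cv2.minAreaRect(q[:,:2].astype(np.float32)*1000)
            print(s[i],ce[i].round(0),'top%.3f'%top,q.mean(0).round(3),[np.round(x,1) for x in r])
    lug=((hsv[...,1]>150)&(np.abs(hsv[...,0].astype(int)-20)<10)&(P[...,1]<-0.1)&(P[...,1]>-.3)&(P[...,0]<.6)&(P[...,0]>.3)).astype(np.uint8)
    v,u=np.nonzero(lug);print('lug',len(u),u.mean(),v.mean(),P[lug>0].mean(0),np.ptp(P[lug>0],axis=0),P[lug>0].max(0))
E
```

```text
top0 bench z 0.0006090713838810546
[360 112  28  42 811] [373. 132.] top0.153 [ 0.774 -0.097  0.114] [array([ 783.1, -100.3]), array([49.7, 49.2]), np.float64(38.2)]
[  79  141   34   55 1004] [ 96. 164.] top0.033 [0.745 0.593 0.028] [array([736.1, 592.7]), array([137.9,  50.7]), np.float64(22.3)]
[413 142  31  29 417] [428. 156.] top0.024 [ 0.745 -0.249  0.02 ] [array([ 745.3, -250.2]), array([73.8, 74.4]), np.float64(43.1)]
[283 146  49  28 871] [309. 160.] top0.034 [0.74  0.055 0.029] [array([742.1,  62.5]), array([ 51.2, 122.7]), np.float64(9.8)]
[ 541  146   99  106 8672] [591. 198.] top0.024 [ 0.626 -0.648  0.018] [array([ 629.8, -651.2]), array([241.2, 235.3]), np.float64(78.7)]
[  36  153   40   39 1046] [ 55. 172.] top0.035 [0.726 0.692 0.029] [array([728.5, 698.2]), array([80.6, 71.8]), np.float64(23.3)]
[174 160  63  14 388] [214. 167.] top0.028 [0.73  0.296 0.021] [array([728.3, 321.5]), array([ 26.3, 159.2]), np.float64(6.4)]
[ 316  179   38  133 3273] [336. 241.] top0.114 [ 0.531 -0.005  0.082] [array([525.5,  -3.3]), array([ 83.6, 299.7]), np.float64(87.5)]
[ 401  209 
[... 1497 characters left out ...]
4(13.3)]
[430 247  37  34 633] [448. 264.] top0.025 [ 0.744 -0.252  0.02 ] [array([ 745.5, -250.8]), array([76.7, 73.7]), np.float64(25.9)]
[ 364  280   42   70 1646] [384. 316.] top0.051 [ 0.547 -0.228  0.043] [array([ 556.7, -219.5]), array([127.5,  46.8]), np.float64(57.7)]
[ 566  363   74   37 1515] [604. 387.] top0.020 [ 0.725 -0.576  0.017] [array([ 726.9, -563.7]), array([ 60. , 125.7]), np.float64(43.8)]
[   0  374   93   26 1522] [ 43. 390.] top0.263 [0.09  0.035 0.126] [array([91.7, 46.9]), array([ 52.4, 132.8]), np.float64(20.2)]
lug 19 376.5263157894737 283.4736842105263 [ 0.59477992 -0.1746461   0.03244952] [0.00837277 0.01345839 0.01443446] [ 0.59857047 -0.16908414  0.03603684]
```

```bash
cat >> h.py <<'E'
from scipy.spatial.transform import Rotation as Ro
def delta(p,jawang,z=None):
    """tool-axis shift (mm) and roll (deg) from measured pose to world p, jaw(tool z) world angle"""
    o=get_obs();R=Ro.from_euler('xyz',o['orientation'],degrees=True).as_matrix()
    a=np.degrees(np.arctan2(R[1,2],R[0,2]))
    print('t',round(o['t'],2),'tcp',o['tool_pos'].round(4),'jawang',a.round(2),'gap mm',round(o['finger_gap']*93,1),'F',o['force'].round(1))
    print('shift',(R.T@(np.array(p)-o['tool_pos'])*1000).round(1),'roll',((-(jawang-a)+180)%360-180).round(1))
E
python3 - <<'E'
from h import *
delta([.5527,-.2255,.2178],-32.3)
E
```

```text
t 0.1 tcp [0.1742 0.5212 0.2179] jawang 71.5 gap mm 93.0 F [-0.1  0.7  0.3]
shift [ 595.8    0.8 -588. ] roll 103.8
```

Emit:
move_arm:
  steps:
    - {"tx": 15,"tz": -15,"roll": 3}
    - {"tx": 40,"tz": -40,"roll": 8}
    - {"tx": 69,"tz": -68,"roll": 14}
    - {"tx": 98,"tz": -96,"roll": 20}
    - {"tx": 127,"tz": -125,"roll": 26}
    - {"tx": 156,"tz": -154,"roll": 32}
    - {"tx": 185,"tz": -183,"roll": 38}
    - {"tx": 214,"tz": -212,"roll": 44}
    - {"tx": 243,"tz": -241,"roll": 50}
    - {"tx": 272,"tz": -270,"roll": 56}
    - {"tx": 301,"tz": -298,"roll": 62}
    - {"tx": 330,"tz": -326,"roll": 68}
    - {"tx": 359,"tz": -355,"roll": 74}
    - {"tx": 388,"tz": -384,"roll": 80}
    - {"tx": 417,"tz": -412,"roll": 86}
    - {"tx": 446,"tz": -441,"roll": 92}
    - {"tx": 475,"tz": -470,"roll": 98}
    - {"tx": 504,"tz": -498,"roll": 103.8}
    - {"tx": 530,"tz": -523,"roll": 103.8}
    - {"tx": 555,"tz": -548,"roll": 103.8}
  jaw: -0.35
  grip_force: 15

```text
invalid input at $.steps[0]: expected keys tx, ty, tz, roll
```

```bash
python3 - <<'E'
from h import *
delta([.5527,-.2255,.2178],-32.3)
E
```

```text
t 0.1 tcp [0.1742 0.5212 0.2179] jawang 71.5 gap mm 93.0 F [-0.1  0.7  0.3]
shift [ 595.8    0.8 -588. ] roll 103.8
```

Emit:
move_arm:
  steps:
    - {"tx": 15,"ty": 0,"tz": -15,"roll": 3}
    - {"tx": 40,"ty": 0,"tz": -40,"roll": 8}
    - {"tx": 69,"ty": 0,"tz": -68,"roll": 14}
    - {"tx": 98,"ty": 0,"tz": -96,"roll": 20}
    - {"tx": 127,"ty": 0,"tz": -125,"roll": 26}
    - {"tx": 156,"ty": 0,"tz": -154,"roll": 32}
    - {"tx": 185,"ty": 0,"tz": -183,"roll": 38}
    - {"tx": 214,"ty": 0,"tz": -212,"roll": 44}
    - {"tx": 243,"ty": 0,"tz": -241,"roll": 50}
    - {"tx": 272,"ty": 0,"tz": -270,"roll": 56}
    - {"tx": 301,"ty": 0,"tz": -298,"roll": 62}
    - {"tx": 330,"ty": 0,"tz": -326,"roll": 68}
    - {"tx": 359,"ty": 0,"tz": -355,"roll": 74}
    - {"tx": 388,"ty": 0,"tz": -384,"roll": 80}
    - {"tx": 417,"ty": 0,"tz": -412,"roll": 86}
    - {"tx": 446,"ty": 0,"tz": -441,"roll": 92}
    - {"tx": 475,"ty": 0,"tz": -470,"roll": 98}
    - {"tx": 504,"ty": 0,"tz": -498,"roll": 103.8}
    - {"tx": 530,"ty": 0,"tz": -523,"roll": 103.8}
    - {"tx": 555,"ty": 0,"tz": -548,"roll": 103.8}
  jaw: -0.35
  grip_force: 15

```text
t: 1.77
tool_pos: [0.5273, -0.1762, 0.2181]
orientation: [-90.1, 0.0, -122.4]
force: [0.8, -0.1, 0.9]
finger_gap: 0.673
```

```bash
python3 - <<'E'
from h import *
delta([.5527,-.2255,.2178],-32.3)
E
```

```text
t 1.77 tcp [ 0.5273 -0.1762  0.2181] jawang -32.37 gap mm 62.6 F [ 0.8 -0.1  0.9]
shift [28.1  0.2 47.9] roll -0.1
```

Emit:
move_arm:
  steps:
    - {"tx": 14,"ty": 0,"tz": 24,"roll": 0}
    - {"tx": 24,"ty": 0,"tz": 42,"roll": 0}
    - {"tx": 28.5,"ty": 10,"tz": 48.5,"roll": 0}
    - {"tx": 28.5,"ty": 40,"tz": 48.5,"roll": 0}
    - {"tx": 28.5,"ty": 75,"tz": 48.5,"roll": 0}
    - {"tx": 28.5,"ty": 110,"tz": 48.5,"roll": 0}
    - {"tx": 28.5,"ty": 135,"tz": 48.5,"roll": 0}
    - {"tx": 28.5,"ty": 140,"tz": 48.5,"roll": 0}
    - {"tx": 28.5,"ty": 140,"tz": 48.5,"roll": 0}
    - {"tx": 28.5,"ty": 140,"tz": 48.5,"roll": 0}

```text
t: 2.6
tool_pos: [0.553, -0.2239, 0.0794]
orientation: [-90.0, 0.0, -122.3]
force: [0.7, -0.3, 0.7]
finger_gap: 0.674
```

```bash
python3 - <<'E'
from h import *
delta([.5527,-.2255,.007],-32.3)
snap('side','side1.png');d=snap('top','top1.png')
cv2.imwrite('pics/side1c.png',cv2.resize(load('side1')['img'][220:380,280:480,::-1],None,fx=4,fy=3.7))
E
```

```text
t 2.6 tcp [ 0.553  -0.2239  0.0794] jawang -32.27 gap mm 62.7 F [ 0.7 -0.3  0.7]
shift [ 1.5 72.4  0.5] roll 0.0
```

View pics/side1c.png

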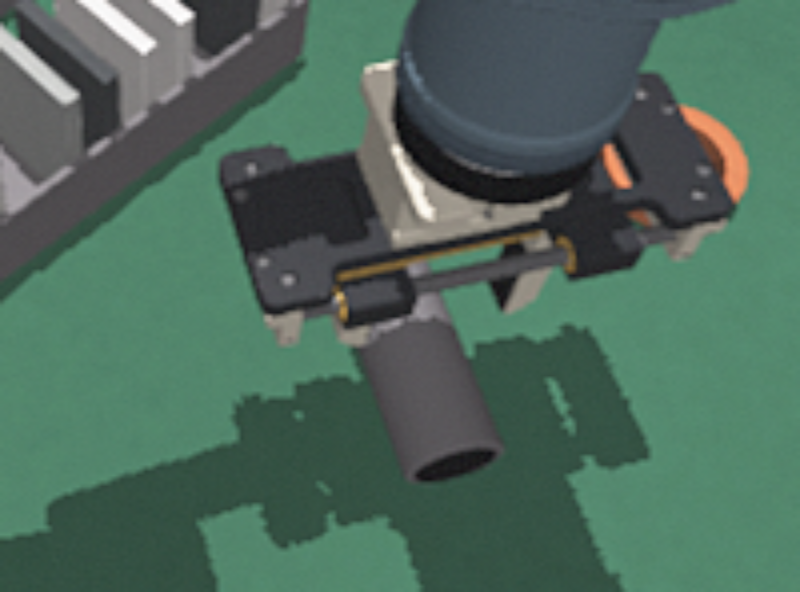

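View pics/top1.png

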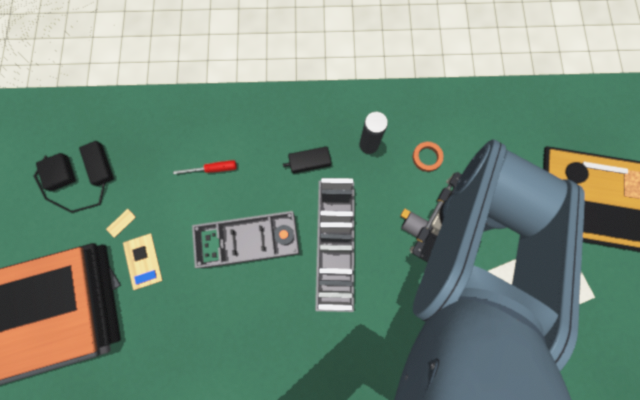

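The gripper straddles the pack: one finger each side, with the lug still visible at (405,214) in the top view. Now I descend and check for contact.

Emit:
move_arm:
  steps:
    - {"tx": 1.5,"ty": 12,"tz": 0,"roll": 0}
    - {"tx": 1.5,"ty": 30,"tz": 0,"roll": 0}
    - {"tx": 1.5,"ty": 45,"tz": 0,"roll": 0}
    - {"tx": 1.5,"ty": 57,"tz": 0,"roll": 0}
    - {"tx": 1.5,"ty": 66,"tz": 0,"roll": 0}
    - {"tx": 1.5,"ty": 71,"tz": 0,"roll": 0}
    - {"tx": 1.5,"ty": 72,"tz": 0,"roll": 0}
    - {"tx": 1.5,"ty": 72,"tz": 0,"roll": 0}
    - {"tx": 1.5,"ty": 72,"tz": 0,"roll": 0}

```text
t: 3.45
tool_pos: [0.5525, -0.2257, 0.0074]
orientation: [-89.9, -0.0, -122.3]
force: [0.1, -0.8, -0.0]
finger_gap: 0.675
```

```bash
python3 - <<'E'
from h import *
delta([.5527,-.2255,.007],-32.3)
E
```

```text
t 3.45 tcp [ 0.5525 -0.2257  0.0074] jawang -32.3 gap mm 62.8 F [ 0.1 -0.8 -0. ]
shift [-0.3  0.4  0.1] roll 0.0
```

Emit:
move_arm:
  steps:
    - {"tx": 0,"ty": 0,"tz": -1.5,"roll": 0}
    - {"tx": 0,"ty": 0,"tz": -3,"roll": 0}
    - {"tx": 0,"ty": 0,"tz": -4.5,"roll": 0}
    - {"tx": 0,"ty": 0,"tz": -6,"roll": 0}
    - {"tx": 0,"ty": 0,"tz": -7.5,"roll": 0}
    - {"tx": 0,"ty": 0,"tz": -9,"roll": 0}
    - {"tx": 0,"ty": 0,"tz": -10.5,"roll": 0}
    - {"tx": 0,"ty": 0,"tz": -12,"roll": 0}
    - {"tx": 0,"ty": 0,"tz": -13.5,"roll": 0}
    - {"tx": 0,"ty": 0,"tz": -15,"roll": 0}
    - {"tx": 0,"ty": 0,"tz": -16.5,"roll": 0}
    - {"tx": 0,"ty": 0,"tz": -18,"roll": 0}
    - {"tx": 0,"ty": 0,"tz": -19.5,"roll": 0}
    - {"tx": 0,"ty": 0,"tz": -21,"roll": 0}
    - {"tx": 0,"ty": 0,"tz": -22,"roll": 0}
    - {"tx": 0,"ty": 0,"tz": -22,"roll": 0}

```text
t: 4.78
tool_pos: [0.533, -0.2134, 0.0066]
orientation: [-90.0, 0.0, -122.3]
force: [-0.3, -0.7, 0.2]
finger_gap: 0.677
```

```bash
python3 - <<'E'
from h import *
delta([.5527,-.2255,.007],-32.3)
d=snap('top','top2.png')
cv2.imwrite('pics/top2c.png',cv2.resize(d['img'][190:270,360:480,::-1],None,fx=6,fy=6))
E
```

```text
t 4.78 tcp [ 0.533  -0.2134  0.0066] jawang -32.29 gap mm 63.0 F [-0.3 -0.7  0.2]
shift [-0.3 -0.5 23.1] roll 0.0
```

View pics/top2c.png

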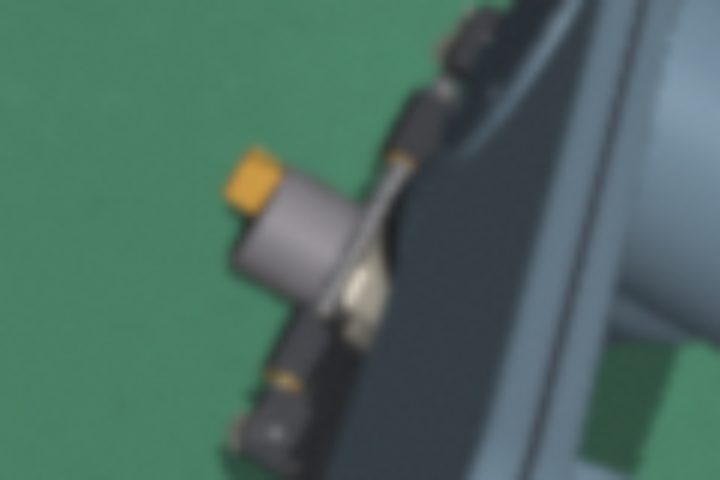

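The crop shows the brass lug at about (255,180) and the pack end beside it. I'll measure the roll from depth.

```bash
cat >> h.py <<'E'
def lugpack(d,c0,ang=57.7,cx=(-.09,.09)):
    """in pack frame about c0: lug pixels and cylinder end position"""
    P=cloud(d);hsv=cv2.cvtColor(d['img'],cv2.COLOR_RGB2HSV)
    a=np.radians(ang);ay=np.array([np.cos(a),np.sin(a)]);ax=np.array([ay[1],-ay[0]])
    q=P[...,:2]-np.array(c0);s=q@ay;w=q@ax;z=P[...,2]
    near=(abs(s)<.09)&(abs(w)<.05)&(z>0.008)
    lug=near&(hsv[...,1]>140)&(np.abs(hsv[...,0].astype(int)-20)<10)&(s>.04)
    er=lug
    print('lug n',lug.sum(),'s',s[lug].mean().round(4),'w mean',w[lug].mean().round(4),'w range',w[lug].min().round(4),w[lug].max().round(4),'z',np.percentile(z[lug],[5,50,95]).round(4))
    # cylinder part not covered by gripper
    cyl=near&~lug&(s>.02)&(s<.053)&(z<.056)&(z>.03)&(hsv[...,1]<60)
    y=w[cyl];zz=z[cyl]
    from scipy.optimize import least_squares
    f=least_squares(lambda p:np.hypot(y-p[0],zz-p[1])-.024,[0,.024],loss='soft_l1',f_scale=.001)
    print('cyl n',cyl.sum(),'axis w',f.x[0].round(4),'z',f.x[1].round(4),'res',np.sqrt(np.mean(f.fun**2)).round(4))
E
python3 - <<'E'
from h import *
lugpack(load('top0'),[.5527,-.2255])
lugpack(load('top2'),[.5527,-.2255])
E
```

```text
lug n 48 s 0.0645 w mean 0.0109 w range 0.0021 0.0206 z [0.0267 0.0319 0.0342]
cyl n 261 axis w 0.0001 z 0.0244 res 0.0013
lug n 49 s 0.0648 w mean -0.0088 w range -0.0178 0.0016 z [0.0318 0.0388 0.044 ]
cyl n 257 axis w -0.0162 z 0.0243 res 0.0013
```

Rolling works: the pack has moved about 16 mm and turned about 40°. I'll continue.

Emit:
move_arm:
  steps:
    - {"tx": 0,"ty": 0,"tz": -1,"roll": 0}
    - {"tx": 0,"ty": 0,"tz": -2.5,"roll": 0}
    - {"tx": 0,"ty": 0,"tz": -4,"roll": 0}
    - {"tx": 0,"ty": 0,"tz": -5.5,"roll": 0}
    - {"tx": 0,"ty": 0,"tz": -7,"roll": 0}
    - {"tx": 0,"ty": 0,"tz": -8.5,"roll": 0}
    - {"tx": 0,"ty": 0,"tz": -10,"roll": 0}
    - {"tx": 0,"ty": 0,"tz": -11.5,"roll": 0}
    - {"tx": 0,"ty": 0,"tz": -13,"roll": 0}
    - {"tx": 0,"ty": 0,"tz": -14,"roll": 0}
    - {"tx": 0,"ty": 0,"tz": -14.5,"roll": 0}
    - {"tx": 0,"ty": 0,"tz": -14.5,"roll": 0}

```text
t: 5.83
tool_pos: [0.5209, -0.2058, 0.0066]
orientation: [-90.0, -0.0, -122.3]
force: [0.6, 0.5, 1.0]
finger_gap: 0.674
```

```bash
python3 - <<'E'
from h import *
delta([.5527,-.2255,.007],-32.3)
d=snap('top','top3.png')
lugpack(d,[.5527,-.2255])
cv2.imwrite('pics/top3c.png',cv2.resize(d['img'][190:270,360:480,::-1],None,fx=6,fy=6))
E
```

```text
t 5.83 tcp [ 0.5209 -0.2058  0.0066] jawang -32.29 gap mm 62.7 F [0.6 0.5 1. ]
shift [-0.3 -0.4 37.4] roll 0.0
lug n 45 s 0.0647 w mean -0.0273 w range -0.0349 -0.0187 z [0.0341 0.0451 0.048 ]
cyl n 232 axis w -0.0299 z 0.0244 res 0.0013
```

View pics/top3c.png

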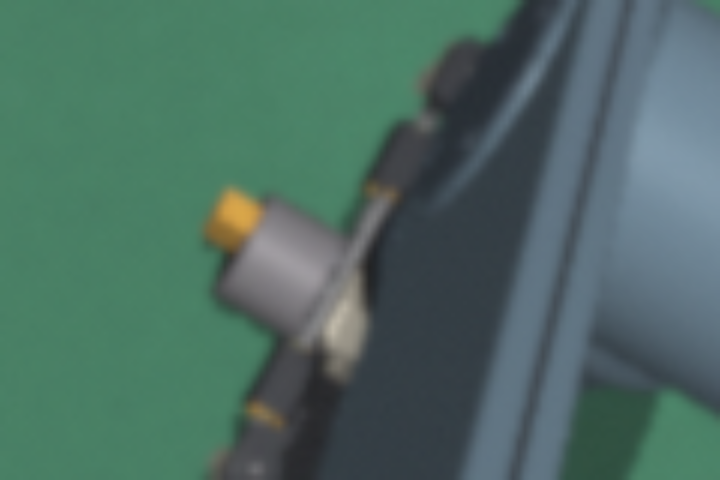

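The pack axis is at −29.9 mm, about 71°. Closing the jaws in small steps will roll it the rest of the way.

Emit:
move_arm:
  steps:
    - {"tx": 0,"ty": 0,"tz": 0,"roll": 0}
    - {"tx": 0,"ty": 0,"tz": 0,"roll": 0}
    - {"tx": 0,"ty": 0,"tz": 0,"roll": 0}
    - {"tx": 0,"ty": 0,"tz": 0,"roll": 0}
  jaw: -0.25
  grip_force: 5

```text
t: 6.22
tool_pos: [0.5211, -0.2059, 0.0066]
orientation: [-90.0, 0.0, -122.3]
force: [-0.2, 0.8, -0.5]
finger_gap: 0.624
```

Emit:
move_arm:
  steps:
    - {"tx": 0,"ty": 0,"tz": 0,"roll": 0}
    - {"tx": 0,"ty": 0,"tz": 0,"roll": 0}
    - {"tx": 0,"ty": 0,"tz": 0,"roll": 0}
    - {"tx": 0,"ty": 0,"tz": 0,"roll": 0}
  jaw: -0.16

```text
t: 6.55
tool_pos: [0.521, -0.2059, 0.0066]
orientation: [-90.0, -0.0, -122.3]
force: [0.4, 0.6, 0.1]
finger_gap: 0.581
```

Emit:
move_arm:
  steps:
    - {"tx": 0,"ty": 0,"tz": 0,"roll": 0}
    - {"tx": 0,"ty": 0,"tz": 0,"roll": 0}
    - {"tx": 0,"ty": 0,"tz": 0,"roll": 0}
    - {"tx": 0,"ty": 0,"tz": 0,"roll": 0}
  jaw: -0.08

```text
t: 6.88
tool_pos: [0.521, -0.2059, 0.0066]
orientation: [-90.0, -0.0, -122.3]
force: [0.1, -1.1, -0.3]
finger_gap: 0.537
```

```bash
python3 - <<'E'
from h import *
delta([.5527,-.2255,.007],-32.3)
d=snap('top','top4.png')
lugpack(d,[.5527,-.2255])
cv2.imwrite('pics/top4c.png',cv2.resize(d['img'][190:270,360:480,::-1],None,fx=6,fy=6))
E
```

```text
t 6.88 tcp [ 0.521  -0.2059  0.0066] jawang -32.3 gap mm 50.0 F [ 0.1 -1.1 -0.3]
shift [-0.4 -0.4 37.2] roll 0.0
lug n 36 s 0.0649 w mean -0.0364 w range -0.0425 -0.0294 z [0.0401 0.047  0.0488]
cyl n 191 axis w -0.0357 z 0.0242 res 0.0014
```

View pics/top4c.png

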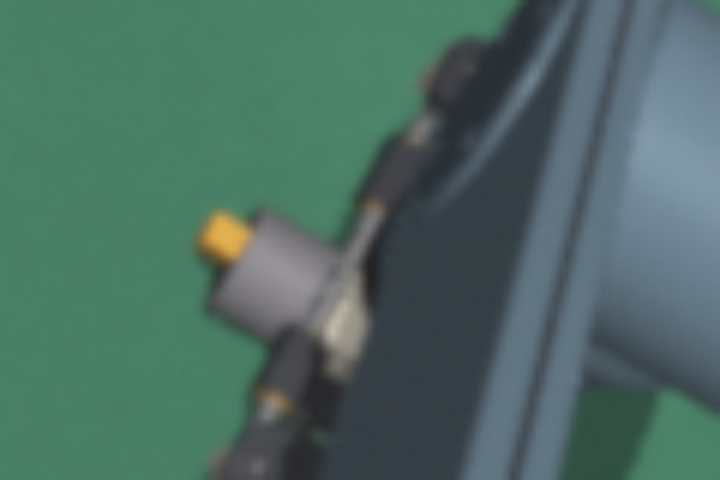

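The lug is now centred on top, at (225,237) in the crop, with about 0.3 mm offset from the axis. I grip firmly.

Emit:
move_arm:
  steps:
    - {"tx": 0,"ty": 0,"tz": 0,"roll": 0}
    - {"tx": 0,"ty": 0,"tz": 0,"roll": 0}
    - {"tx": 0,"ty": 0,"tz": 0,"roll": 0}
    - {"tx": 0,"ty": 0,"tz": 0,"roll": 0}
    - {"tx": 0,"ty": 0,"tz": 0,"roll": 0}
    - {"tx": 0,"ty": 0,"tz": 0,"roll": 0}
  jaw: 0.1
  grip_force: 30

```text
t: 7.43
tool_pos: [0.5213, -0.2061, 0.0067]
orientation: [-90.0, 0.0, -122.3]
force: [1.0, -1.5, 0.1]
finger_gap: 0.51
```

```bash
python3 - <<'E'
from h import *
delta([.5527,-.2255,.007],-32.3)
d=snap('top','top5.png')
lugpack(d,[.5527,-.2255])
E
```

```text
t 7.43 tcp [ 0.5213 -0.2061  0.0067] jawang -32.3 gap mm 47.4 F [ 1.  -1.5  0.1]
shift [-0.4 -0.2 36.9] roll 0.0
lug n 37 s 0.0651 w mean -0.0381 w range -0.0435 -0.0312 z [0.039  0.0463 0.0489]
cyl n 183 axis w -0.0367 z 0.0243 res 0.0013
```

Held, with the lug within a few degrees of the top. I lift now.

Emit:
move_arm:
  steps:
    - {"tx": 0,"ty": -2,"tz": 0,"roll": 0}
    - {"tx": 0,"ty": -6,"tz": 0,"roll": 0}
    - {"tx": 0,"ty": -13,"tz": 0,"roll": 0}
    - {"tx": 0,"ty": -23,"tz": 0,"roll": 0}
    - {"tx": 0,"ty": -35,"tz": 0,"roll": 0}
    - {"tx": 0,"ty": -48,"tz": 0,"roll": 0}
    - {"tx": 0,"ty": -61,"tz": 0,"roll": 0}
    - {"tx": 0,"ty": -74,"tz": 0,"roll": 0}
    - {"tx": 0,"ty": -87,"tz": 0,"roll": 0}
    - {"tx": 0,"ty": -100,"tz": 0,"roll": 0}
    - {"tx": 0,"ty": -113,"tz": 0,"roll": 0}
    - {"tx": 0,"ty": -126,"tz": 0,"roll": 0}
    - {"tx": 0,"ty": -138,"tz": 0,"roll": 0}
    - {"tx": 0,"ty": -147,"tz": 0,"roll": 0}
    - {"tx": 0,"ty": -153,"tz": 0,"roll": 0}
    - {"tx": 0,"ty": -157,"tz": 0,"roll": 0}
    - {"tx": 0,"ty": -159,"tz": 0,"roll": 0}
    - {"tx": 0,"ty": -160,"tz": 0,"roll": 0}
    - {"tx": 0,"ty": -160,"tz": 0,"roll": 0}

```text
t: 9.07
tool_pos: [0.5208, -0.2058, 0.1663]
orientation: [-90.0, -0.0, -122.3]
force: [-0.2, -0.2, -2.8]
finger_gap: 0.506
```

```bash
python3 - <<'E'
from h import *
delta([.5433,.2092,.166],6.7)
d=snap('side','side6.png')
cv2.imwrite('pics/side6c.png',cv2.resize(d['img'][160:320,270:470,::-1],None,fx=4,fy=3.7))
E
```

```text
t 9.07 tcp [ 0.5208 -0.2058  0.1663] jawang -32.29 gap mm 47.1 F [-0.2 -0.2 -2.8]
shift [-362.8    0.5 -202.7] roll -39.0
```

View pics/side6c.png

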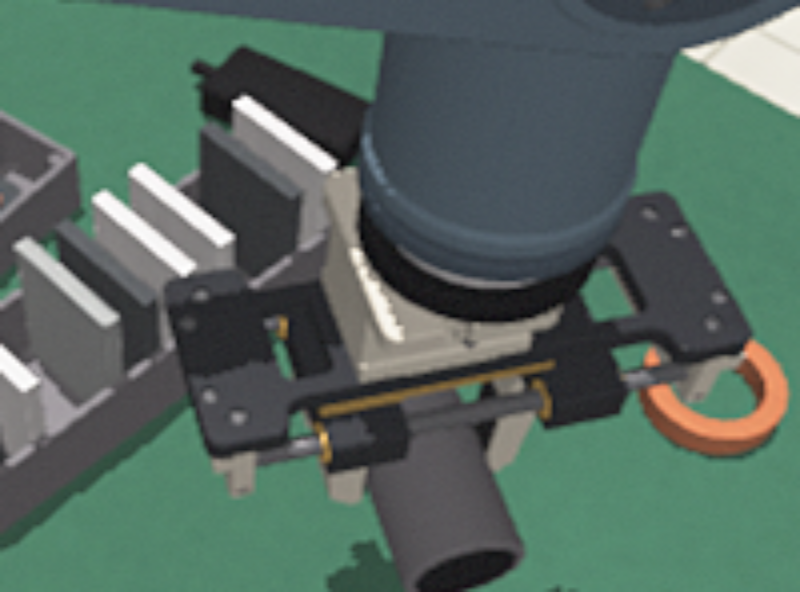

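The pack is lifted and held with a weight reading of about 2.8 N; the side view shows it level in the fingers at (445,500). I carry it over the rack.

Emit:
move_arm:
  steps:
    - {"tx": -2,"ty": 0,"tz": -1,"roll": -0.2}
    - {"tx": -7,"ty": 0,"tz": -4,"roll": -0.8}
    - {"tx": -18,"ty": 0,"tz": -10,"roll": -2}
    - {"tx": -33,"ty": 0,"tz": -18,"roll": -3.5}
    - {"tx": -51,"ty": 0,"tz": -28,"roll": -5.5}
    - {"tx": -72,"ty": 0,"tz": -40,"roll": -7.8}
    - {"tx": -94,"ty": 0,"tz": -53,"roll": -10.1}
    - {"tx": -116,"ty": 0,"tz": -65,"roll": -12.5}
    - {"tx": -138,"ty": 0,"tz": -77,"roll": -14.8}
    - {"tx": -160,"ty": 0,"tz": -89,"roll": -17.2}
    - {"tx": -181,"ty": 0,"tz": -101,"roll": -19.5}
    - {"tx": -203,"ty": 0,"tz": -113,"roll": -21.8}
    - {"tx": -225,"ty": 0,"tz": -126,"roll": -24.2}
    - {"tx": -247,"ty": 0,"tz": -138,"roll": -26.5}
    - {"tx": -268,"ty": 0,"tz": -150,"roll": -28.9}
    - {"tx": -290,"ty": 0,"tz": -162,"roll": -31.2}
    - {"tx": -311,"ty": 0,"tz": -174,"roll": -33.5}
    - {"tx": -329,"ty": 0,"tz": -184,"roll": -35.5}
    - {"tx": -343,"ty": 0,"tz": -192,"roll": -37}
    - {"tx": -353,"ty": 0,"tz": -197,"roll": -38}

```text
t: 10.78
tool_pos: [0.542, 0.2005, 0.1664]
orientation: [-90.0, 0.0, -84.0]
force: [-0.4, 0.2, -3.3]
finger_gap: 0.507
```

Emit:
move_arm:
  steps:
    - {"tx": -4,"ty": 0,"tz": 0,"roll": -0.5}
    - {"tx": -7,"ty": 0,"tz": 0,"roll": -0.8}
    - {"tx": -9,"ty": 0,"tz": 0,"roll": -1}
    - {"tx": -10,"ty": 0,"tz": 0,"roll": -1}
    - {"tx": -10,"ty": 0,"tz": 0,"roll": -1}
    - {"tx": -10,"ty": 0,"tz": 0,"roll": -1}
    - {"tx": -10,"ty": 0,"tz": 0,"roll": -1}

```text
t: 11.37
tool_pos: [0.5423, 0.207, 0.1667]
orientation: [-90.0, -0.0, -83.4]
force: [0.6, 1.0, -3.6]
finger_gap: 0.508
```

```bash
python3 - <<'E'
from h import *
delta([.5433,.2092,.07],6.7)
snap('side','side7.png');snap('top','top7.png')
E
```

```text
t 11.37 tcp [0.5423 0.207  0.1667] jawang 6.65 gap mm 47.3 F [ 0.6  1.  -3.6]
shift [-2.1 96.7  1.3] roll -0.1
```

View pics/side7.png

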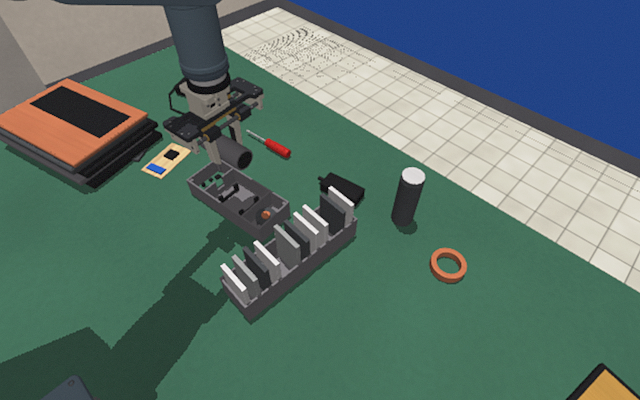

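View pics/top7.png

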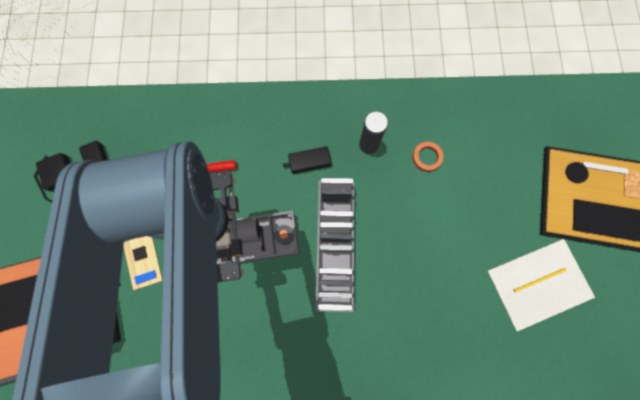

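Over the shell: the pack end is visible at (237,155) in the side view. I refine the shell centre from its rim in both views before lowering.

```bash
python3 - <<'E'
from h import *
for n in('top0','side0'):
    P=cloud(load(n)).reshape(-1,3)
    q=P[(P[:,2]>.043)&(P[:,2]<.056)&(P[:,1]>.07)&(P[:,1]<.36)&(P[:,0]>.45)&(P[:,0]<.66)]
    r=cv2.minAreaRect(q[:,:2].astype(np.float32)*1000);print(n,len(q),r)
P=cloud(load('side7')).reshape(400,640,3)
d=load('side7');hsv=cv2.cvtColor(d['img'],cv2.COLOR_RGB2HSV)
q=P[135:175,215:260].reshape(-1,3);q=q[(q[:,2]>.14)&(q[:,2]<.215)&(q[:,1]<.19)]
print(len(q),q.min(0),q.max(0))
E
```

```text
top0 801 ((543.3823852539062, 209.27789306640625), (100.45542907714844, 240.6131591796875), 6.677767276763916)
side0 1069 ((543.4838256835938, 208.25418090820312), (101.93209838867188, 242.94427490234375), 6.6615800857543945)
618 [0.519948   0.14784314 0.16300124] [0.57027758 0.18991954 0.21183901]
```

Emit:
move_arm:
  steps:
    - {"tx": 0,"ty": 3,"tz": 0,"roll": 0}
    - {"tx": 0,"ty": 9,"tz": 0,"roll": 0}
    - {"tx": -1,"ty": 17,"tz": 0,"roll": 0}
    - {"tx": -1,"ty": 26,"tz": 0.5,"roll": 0}
    - {"tx": -1.5,"ty": 35,"tz": 0.5,"roll": 0}
    - {"tx": -2,"ty": 44,"tz": 1,"roll": 0}
    - {"tx": -2,"ty": 52,"tz": 1,"roll": 0}
    - {"tx": -2,"ty": 58,"tz": 1,"roll": 0}
    - {"tx": -2,"ty": 63,"tz": 1,"roll": 0}
    - {"tx": -2,"ty": 67,"tz": 1,"roll": 0}
    - {"tx": -2,"ty": 69,"tz": 1,"roll": 0}
    - {"tx": -2,"ty": 70,"tz": 1,"roll": 0}
    - {"tx": -2,"ty": 70,"tz": 1,"roll": 0}
    - {"tx": -2,"ty": 70,"tz": 1,"roll": 0}

```text
t: 12.63
tool_pos: [0.5432, 0.2098, 0.097]
orientation: [-90.0, 0.0, -83.3]
force: [0.8, -0.2, -3.8]
finger_gap: 0.512
```

```bash
python3 - <<'E'
from h import *
delta([.5433,.2092,.0717],6.7)
d=snap('side','side8.png');
cv2.imwrite('pics/side8c.png',cv2.resize(d['img'][90:250,130:330,::-1],None,fx=4,fy=3.7))
E
```

```text
t 12.63 tcp [0.5432 0.2098 0.097 ] jawang 6.7 gap mm 47.6 F [ 0.8 -0.2 -3.8]
shift [ 0.6 25.3  0. ] roll 0.0
```

View pics/side8c.png

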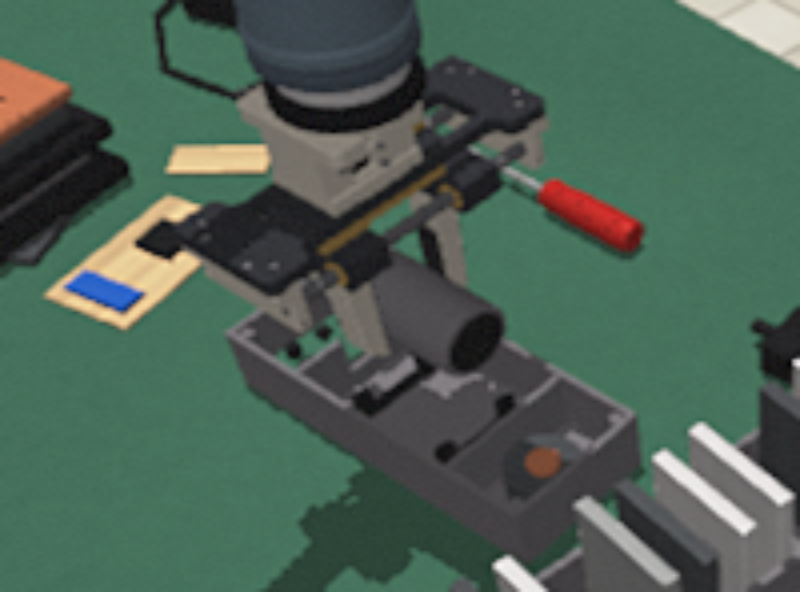

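The pack is in line over the cradle with the free end toward the magnet. Now the last 24 mm.

Emit:
move_arm:
  steps:
    - {"tx": 0,"ty": 2,"tz": 0,"roll": 0}
    - {"tx": 0,"ty": 6,"tz": 0,"roll": 0}
    - {"tx": 0.5,"ty": 11,"tz": 0,"roll": 0}
    - {"tx": 0.5,"ty": 16,"tz": 0,"roll": 0}
    - {"tx": 0.5,"ty": 20,"tz": 0,"roll": 0}
    - {"tx": 0.5,"ty": 23,"tz": 0,"roll": 0}
    - {"tx": 0.5,"ty": 24,"tz": 0,"roll": 0}
    - {"tx": 0.5,"ty": 24,"tz": 0,"roll": 0}
    - {"tx": 0.5,"ty": 24,"tz": 0,"roll": 0}
    - {"tx": 0.5,"ty": 24,"tz": 0,"roll": 0}
    - {"tx": 0.5,"ty": 24,"tz": 0,"roll": 0}
    - {"tx": 0.5,"ty": 24,"tz": 0,"roll": 0}

```text
t: 13.68
tool_pos: [0.5431, 0.2093, 0.0729]
orientation: [-90.0, 0.0, -83.3]
force: [0.0, 0.6, -3.2]
finger_gap: 0.508
```

```bash
python3 - <<'E'
from h import *
delta([.5433,.2092,.0717],6.7)
d=snap('side','side9.png');t=snap('top','top9.png')
cv2.imwrite('pics/side9c.png',cv2.resize(d['img'][90:250,130:330,::-1],None,fx=4,fy=3.7))
cv2.imwrite('pics/top9c.png',cv2.resize(t['img'][190:290,170:320,::-1],None,fx=5,fy=5))
# exposed cylinder part, shell frame
from scipy.optimize import least_squares
a=np.radians(96.68);ay=np.array([np.cos(a),np.sin(a)]);ax=np.array([ay[1],-ay[0]])
for n,D in(('side',d),('top',t)):
    P=cloud(D);q=P[...,:2]-[.5434,.2088];s=q@ay;w=q@ax;z=P[...,2];hsv=cv2.cvtColor(D['img'],cv2.COLOR_RGB2HSV)
    m=(abs(w)<.03)&(s>-.053)&(s<-.02)&(z>.07)&(z<.12)
    if m.sum()<30: print(n,m.sum()); continue
    X=np.c_[s[m],w[m],z[m]]
    f=least_squares(lambda p:np.hypot(X[:,1]-p[0]-p[2]*(X[:,0]+.037),X[:,2]-p[1]-p[3]*(X[:,0]+.037))-.024,[0,.089,0,0],loss='soft_l1',f_scale=.001)
    print(n,m.sum(),'w,z at s=-37mm',f.x[:2].round(4),'yaw,pitch deg',np.degrees(f.x[2:]).round(1),'rms',np.sqrt(np.mean(f.fun**2)).round(4))
    e=(abs(w)<.02)&(z>.08)&(z<.113)&(s<-.03)&(s>-.09);print(' end s',np.nanpercentile(s[e],[0,2,5]).round(4))
    L=(abs(w)<.03)&(s>.05)&(s<.09)&(z>.07)&(hsv[...,1]>140)&(np.abs(hsv[...,0].astype(int)-20)<10)
    print(' lug n',L.sum(), (s[L].mean(),w[L].mean(),z[L].mean()) if L.sum() else '')
E
```

```text
t 13.68 tcp [0.5431 0.2093 0.0729] jawang 6.71 gap mm 47.2 F [ 0.   0.6 -3.2]
shift [0.1 1.2 0.2] roll 0.0
side 269 w,z at s=-37mm [0.0001 0.0921] yaw,pitch deg [ 0.6 -0.2] rms 0.0011
 end s [-0.057  -0.0565 -0.0563]
 lug n 0 
top 313 w,z at s=-37mm [-0.0004  0.0904] yaw,pitch deg [-0.9  0.7] rms 0.0011
 end s [-0.0547 -0.0546 -0.0545]
 lug n 0
```

View pics/side9c.png

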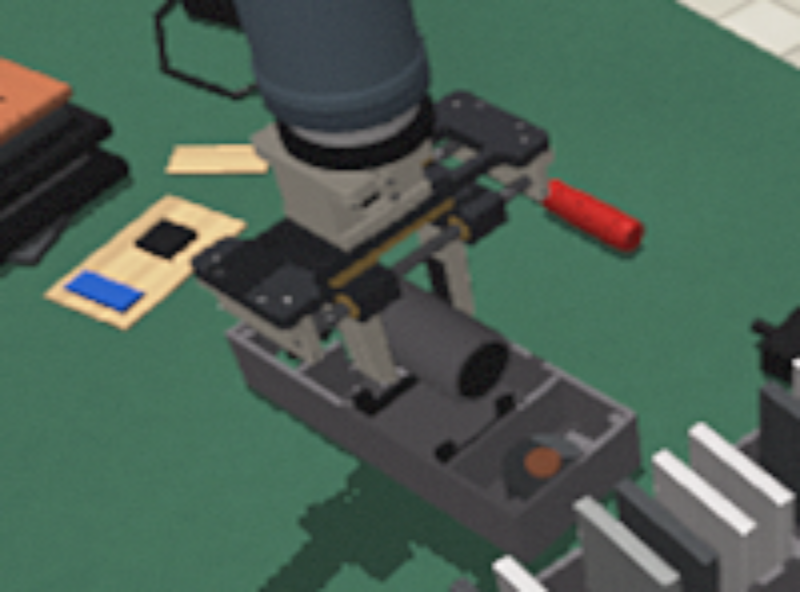

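View pics/top9c.png

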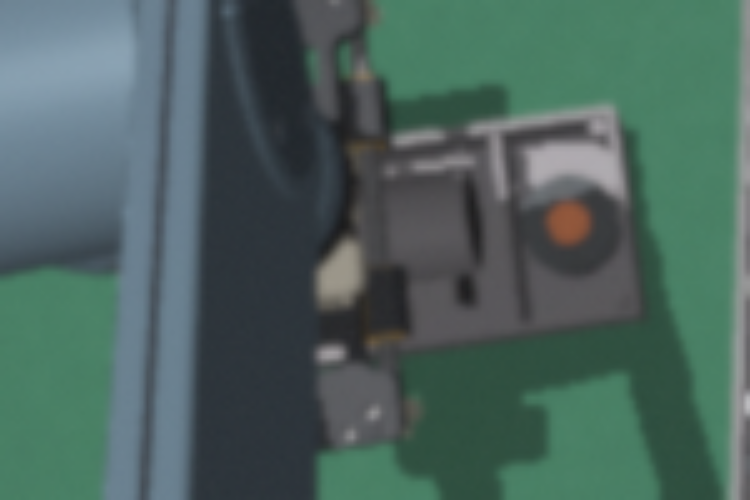

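Checks agree: centred within about 1 mm, yaw within 1°, level, about 16 mm clear. I hand it in.

```bash
python3 - <<'E'
from bench import *
print(get_obs()['qd'].round(2)); print(sign_off())
E
```

```text
[ 0.06  0.07  0.    0.02 -0.03 -0.06]
the job is handed in; nothing more can be done
None
```

The job is handed in at about t = 14 s, with the arm still holding the pack in the air over its cradle. Sign-off gives no verdict, so what follows is from my own last checks.

I rolled the pack about 37 mm towards the robot, pushing it with one finger, until the lug was on top. I gripped it at 30 N, carried it over the rack with its underside about 47 mm above the drives, and lowered it over the shell.

| Check | Result |
|---|---|
| Position over the cradle | centred within about 1–2 mm |
| Direction and level | in line and level within about 1° |
| Clearance above the rim | about 16 mm (top camera) or 18 mm (side camera, which reads about 2 mm high) |
| Load on the wrist | about 3.2 N downwards, in line with the pack's weight |
| Arm | at rest |

- **Lug at the end:** the arm hid the lug from both cameras in the final pose, so I could not see it there. It was on top within about 3–7° when I gripped the pack. The free end faced the magnet at the end, so the lug is at the notched end.
- **Contacts:** the wrist force readings showed only the pack's weight, with no sign of touching the rack or shell. The arm passed well clear of the other items on the bench, but I did not measure their positions again afterwards.

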